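# Pack up the drill case: fold in the bit rack, snap the lid shut

### The arm

A 6-joint arm with a two-finger parallel gripper is mounted at the origin on a cart in front of the work surface, level with it; the furniture and walls round the work are solid. World frame = base frame: x ahead of the robot, y to its left, z up, the work surface at z = 0. Lengths are in m, angles in rad, forces in N, time in s.
With the tool pointing down it reaches from about 0.4 to 0.825 m from the base axis. Payload 7 kg.
Tool frame: the origin (TCP) lies midway between the tips of the shut fingers; the grasp point (between the pads) lies 19 mm behind it; z points along the fingers, y is the line along which they close (so a half turn about z gives the same grasp; the last joint's range is limited). The gripper opens to 88 mm and grips with 3 to 60 N. Pads are 19 mm wide; open, the fingers measure 130 mm over their backs; the gripper's body (78 mm by 193 mm) begins 47 mm behind the grasp point.
Start: joints at [-0.848, 0.359, 0.012, 0, -1.224, -0.288], TCP at [0.284, -0.612, 0.227] pointing down, gripper open.
Joint ranges: [-3.07, 3.07], [-1.43, 2.12], [-1.02, 1.25], [-3.03, 1.67], [-3.05, -0], [-3.03, 3.03]. Speed limits (rad/s): [2.39, 2.39, 3.01, 3.14, 3.14, 3.14].

### API

Orientations are given as [roll, pitch, yaw] about the fixed x, y, z axes, in that order (R = Rz(yaw) Ry(pitch) Rx(roll)).
In Python, from station import get_state, grab_frame, calibration, job_done, boxes_of, regions_of, spot_point gives the robot as it stands. The module is installed in compiled form; this text tells all that it offers.
- The arm moves only by the tool arm_command, never from a script. Its argument "commands" is a list of rows, each an object of numbers: "tx", "ty", "tz": the shift along the tool's x, y, z each as a share of 25 cm, from -1 to 1; "twist": the turn about the tool's z as a share of 180 degrees, from -1 to 1. A call has exactly 8 rows; each row is the pose to reach, as a shift and turn from the pose commanded when the call began, along the tool's axes at that moment, turning the shorter way round; what a row does not reach only later rows make up. A row lasts 1/12 s, in which the tool goes at most 41.7 mm and 7.16 degrees, less where a joint would pass 70% of its speed; a pose out of reach is approached as far as the arm can. A call with a number of a shift or a turn outside -1 to 1 is refused whole. A call with a gripper value outside its range is refused whole. "claw" is the opening, from 0 (shut) to 1 (fully open), set as the call begins (left out, the last holds). The fingers move at their own pace and stop on an object; "grip_force" is the grip in N (left out, the last holds). Time passes only in rows, so rows that repeat a pose let the fingers close, or fill a call up. It gives the time, the measured TCP pose, the force, the opening and the grip force at its end, in the units of the state.
- get_state(): the state, without advancing time (a new reading comes with each control period).
- grab_frame(name): name is "scene" or "top"; returns the picture (420x560x3 uint8, red, green, blue); there is no depth.
- calibration(name): a dict with "camera_matrix" (3x3 intrinsics, pixels), "k1" (the pictures are not rectified: a ray, as slopes to the right and down, at radius r is drawn at 1 + k1 r^2 times it, then the intrinsics apply), "extrinsics" (4x4, takes a point from camera to world coordinates). Camera axes: x right, y down, z forward; pixel columns grow to the right and rows downward; lengths in m; the calibration is good to about 2 mm. A picture is of the moment at which its call begins. calibration takes no time and is no camera call.
- job_done(): hands the job in; it is judged then, once.
Trained networks look in the newest picture that a camera, given by its name, has taken for a name from the list of things; names that differ only in an ending like _2 or _b are one class to them, and where a whole thing is asked for, a point or a joint stands for the part that bears it (a point fixed in the world has none). Each returns a list of dicts, best first, with "score" (0 to 1); they miss things now and then, are a little off and sometimes report something else, mostly with a low value. They report only what shows in the picture. A call takes as long as a camera call. They do not tell look-alikes from the thing itself.
- boxes_of(query, camera): "rect" ([left, top, right, bottom] in pixels, round what is visible of it).
- regions_of(query, camera): "region" (420x560 bool, what is visible of it) and "rect" ([left, top, right, bottom] in pixels, round what is visible of it).
- spot_point(query, camera): "uv" ([column, row] in pixels: a listed point, or the origin of a listed thing).
The state is a dict: "t": time; "q": joint angles; "qd": joint speeds; "joint_efforts": joint torques, N m; "eef_pos": TCP position; "ee_rot": TCP orientation; "force": force on the tool from outside, world axes, zero at the start; "moment": the same for the moment, N m; "width": finger opening in m; "gripper_force": force on a finger pad.
Only numpy, scipy, OpenCV 4.12 (cv2) and the standard library are available. Lean on these libraries where they do the work, as an engineer would, in place of code of your own. Each camera call takes 0.05 s, during which the arm holds its last target. There are 200 camera calls.

### The job

Pack up the blue drill case. With the fingertips, push the upright rack of drill bits over until it lies flat in the case, then swing the lid over it and press the lid down until the spring catch at the front snaps and the lid is fully shut. Pick nothing up and leave the tools and wood blocks around the case where they lie.

Things in the scene. Friction and masses are not known exactly. Their poses are not given: they have to be found in the camera images.
- drill_case: Blue sheet-steel drill case, fixed to the table: 130 mm deep (x), 200 mm wide (y), its open tray 36 mm high, 56 mm high when shut. Origin: centre of its underside; x points from its front wall (towards the robot, x = -65 mm) to its hinge wall (x = +65 mm), y along the hinges to the left, z up. Its yaw is within about 32 degrees.
- rack (a joint): Angle of the bit rack, rad: an aluminium leaf 184 mm wide with two black cross bars and a row of drill bits. 0: folded flat in the tray; 1.57: upright, bits facing the robot; starts at 1.4 to 1.7, stop at 1.75. It folds away from the robot, towards the lid. Stiff hinge: it stays at any angle; about 2 to 5 N at the upper bar turns it.
- rack_hinge (a point): Point on the rack's hinge axis (parallel to the case's y), mid-width, at x = -50 mm, z = 23 mm in the case's frame. Its frame turns with the rack: x runs along the leaf from the hinge to its free edge (101 mm away), z is square to the leaf on the side of the bits and bars.
- rack_bar (a point): Middle of the outer face of the rack's upper black bar, which is the place to push: 62 mm from the hinge axis along the leaf and 9 mm out of it. The bar is 15 mm broad and 184 mm wide; the face looks along its z (to the robot when upright, up when folded).
- lid (a joint): Angle of the lid, rad. 0: shut, rim on rim. It starts open at 1.7 to 1.95, leaning back a little past upright; stop at 2.0. Stiff hinge: it stays at any angle and does not fall shut; up to 4 N at the free edge turns it. Over the last 0.12 rad the spring catch resists: about 10 N pressed down near the free edge takes it past, and it snaps home.
- lid_hinge (a point): Point on the lid's hinge axis (parallel to the case's y), mid-width, at x = +65 mm, z = 36 mm in the case's frame. Its frame turns with the lid: -x runs along the lid from the hinge to its free edge (130 mm away), z is square to the lid towards its outer face, 20 mm out (the lid is a shallow tray, walls 3 mm).
- lid_edge (a point): Middle of the lid's free edge, on its outer face: 130 mm from the hinge axis along the lid and 20 mm out. z points out of the outer face: away from the robot when the lid stands open, up when it is shut (then 56 mm above the table).
- catch (a joint): Angle of the spring catch, rad: a bent steel leaf, 24 mm wide, in the middle of the case's front wall, up to 56 mm above the table and about 74 mm in front of the case's centre. About 0 at rest, up to about 0.15 when the lid's wire striker pushes it outward in passing; it springs back by itself and is not to be operated.
- pliers_red: A loose pair of red-handled pliers, 180 x 63 x 12 mm, lying on the right (-y) of the case, beyond the screwdriver; origin at the centre of its underside. To be left where it lies.
- screwdriver_black: A loose screwdriver with a black handle, 169 x 24 x 26 mm, lying to the right (-y) of the case; origin at the centre of its underside. To be left where it lies.
- offcut_1: A loose small wood block, 30 x 50 x 22 mm, lying behind the case on its right; origin at the centre of its underside. To be left where it lies.
- offcut_2: A loose larger wood block, 60 x 45 x 30 mm, lying to the left (+y) of the case; origin at the centre of its underside. To be left where it lies.
- marker_black: A loose black and white marker pen, 14 x 130 x 14 mm, lying in front of the case, between it and the robot; origin at the centre of its underside. To be left where it lies.
There are look-alikes about, which are no part of the job. Of the things that look like the drill_case, the larger one is meant.

How it is judged:
On the way, in this order (a step that is already met when the one before it is completed fails the run):
1. the bit rack lies flat in the case while the lid is still open (value of joint rack below 0.1 rad and value of joint lid above 1 rad), for 0.2 s.
2. the lid is shut over it and caught (value of joint lid below 0.035 rad and value of joint rack below 0.1 rad), for 0.2 s.
At the end, for the whole second after the job is handed in: The rack is folded flat (below 0.1 rad), the lid is shut past the catch (below 0.035 rad) with the catch sprung back (below 0.06 rad), and each of the five loose things round the case is within 20 mm of where it lay (all of step 2 and value of joint catch below 0.06 rad and distance of each of pliers_red, screwdriver_black, offcut_1, offcut_2, marker_black from where it was at the start of the episode below 0.02 m); the robot touches nothing.
It fails at once if the lid is swung down while the rack still stands up (value of joint lid below 0.8 rad and value of joint rack above 0.5 rad).
It fails at once if a thing lying round the case is picked up (15 mm) or pushed away (20 mm) (distance of any of pliers_red, screwdriver_black, offcut_1, offcut_2, marker_black from where it was at the start of the episode above 0.02 m or height (world z) of any of pliers_red, screwdriver_black, offcut_1, offcut_2, marker_black above 0.015 m).
It also fails if it takes over 48 s, if anything falls off the work surface, if the arm or the gripper's body presses on something with over 40 N, if the wrist force passes 120 N, or if a joint passes its speed limit or range.

## Working session

There is one attempt and no reset: what is moved stays moved. The work goes in short steps, Python scripts to look and compute and a tool call to move; the robot and the scene stay as the last step left them, time stands still between calls to the robot, and variables do not carry over. Pictures are saved under pics/ and viewed, at most 10 in all, crops included, and the job is handed in when it is done.

Besides the shell and the picture viewer there is one more tool, called after "Request:" as name([rows], argument=value, ...), one row to a line, values as JSON. arm_command: Moves the arm, as the interface text tells. Shift numbers are shares of 25 cm and turn numbers shares of 180 degrees, none past 1 either way. Its arguments: {"type":"object","properties":{"commands":{"type":"array"},"claw":{"type":"number"},"grip_force":{"type":"number"}},"required":["commands"]}

```bash
mkdir -p pics; cat > h.py <<'E'
import numpy as np, cv2
from station import *
def ray(cam,uv):
    c=calibration(cam);K=np.array(c["camera_matrix"]);E=np.array(c["extrinsics"]);k=c["k1"]
    p=np.array([(uv[0]-K[0,2])/K[0,0],(uv[1]-K[1,2])/K[1,1]]);s=p.copy()
    for _ in range(20): s=p/(1+k*(s@s))
    return E[:3,3],E[:3,:3]@np.array([s[0],s[1],1])
def atz(cam,uv,z):
    o,d=ray(cam,uv); return o+d*(z-o[2])/d[2]
def proj(cam,P):
    c=calibration(cam);K=np.array(c["camera_matrix"]);E=np.array(c["extrinsics"]);k=c["k1"]
    P=np.atleast_2d(P); q=(P-E[:3,3])@E[:3,:3]; s=q[:,:2]/q[:,2:]; s=s*(1+k*(s**2).sum(1,keepdims=True))
    return s*[K[0,0],K[1,1]]+[K[0,2],K[1,2]]
def save(im,n): cv2.imwrite("pics/"+n,im[:,:,::-1])
E
python3 - <<'E'
from h import *
a=grab_frame("scene");b=grab_frame("top")
for c in("scene","top"): print(c,np.array(calibration(c)["extrinsics"])[:3].round(2).tolist())
save(np.vstack([cv2.resize(a,None,fx=1,fy=1)]),"s0.png");save(b,"t0.png")
for c in("scene","top"):
  for n in("drill_case","rack_hinge","rack_bar","lid_hinge","lid_edge"):
    print(c,n,[(round(d["score"],2),np.round(d["uv"]).tolist()) for d in spot_point(n,c)][:3])
print(get_state()["ee_rot"],get_state()["t"])
E
```

```text
scene [[-0.63, -0.57, 0.53, 0.13], [-0.78, 0.45, -0.43, 0.34], [0.01, -0.68, -0.73, 0.74]]
top [[-0.02, -0.98, 0.18, 0.43], [-1.0, 0.02, 0.0, -0.04], [-0.01, -0.18, -0.98, 1.02]]
scene drill_case [(0.81, [204.0, 206.0]), (0.78, [320.0, 274.0])]
scene rack_hinge [(0.75, [331.0, 285.0])]
scene rack_bar [(0.73, [336.0, 274.0])]
scene lid_hinge [(0.66, [193.0, 183.0]), (0.57, [318.0, 233.0])]
scene lid_edge [(0.97, [209.0, 210.0]), (0.6, [319.0, 172.0])]
top drill_case [(0.96, [260.0, 140.0]), (0.87, [302.0, 267.0]), (0.44, [331.0, 217.0])]
top rack_hinge [(0.65, [290.0, 288.0])]
top rack_bar [(0.8, [286.0, 294.0])]
top lid_hinge [(0.86, [316.0, 240.0]), (0.58, [264.0, 118.0])]
top lid_edge [(0.92, [332.0, 213.0]), (0.86, [250.0, 150.0])]
[-3.14153150e+00  2.51965308e-05 -2.70685884e+00] 0.6
```

View pics/s0.png

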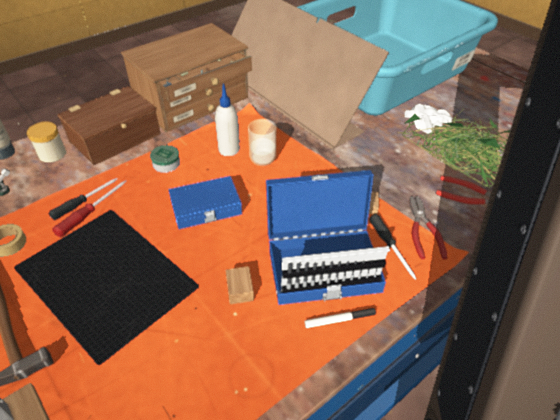

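View pics/t0.png

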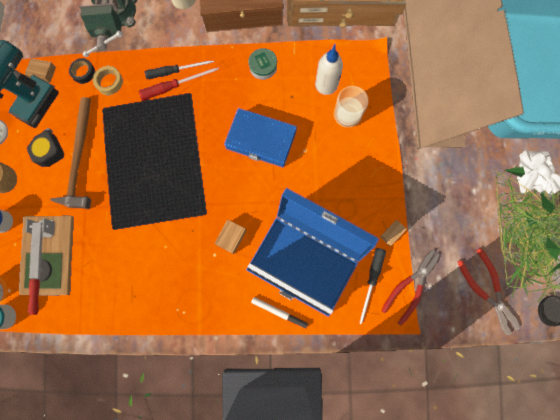

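The scene shows two blue cases. The small shut one is at scene (204,206) / top (260,140). The large open one, with rack and lid upright, is at scene (320,274) / top (302,267). I choose the large open one. The marker is in front at top (280,312), the screwdriver and pliers are on its right, and one block is at top (231,236), the other at top (395,233). Next I fit the pose and check it in a close crop.

```bash
cat >> h.py <<'E'
def frame(p):
    c,s=np.cos(p[2]),np.sin(p[2]); return np.array([[c,-s,0],[s,c,0],[0,0,1.]]),np.array([p[0],p[1],0])
def rackpt(a,u,w,y):  # u along leaf, w out; a=0: leaf +x, z up
    return np.array([-.05+u*np.cos(a)-w*np.sin(a),y,.023+u*np.sin(a)+w*np.cos(a)])
def lidpt(b,u,w,y):   # b=0: leaf -x, z up
    return np.array([.065-u*np.cos(b)+w*np.sin(b),y,.036+u*np.sin(b)+w*np.cos(b)])
def world(p,l): R,t=frame(p); return np.atleast_2d(l)@R.T+t
E
python3 - <<'E'
from h import *
from scipy.optimize import least_squares
obs=[]
def sp(n,c,near):
    r=[d for d in spot_point(n,c) if np.hypot(*(np.array(d["uv"])-near))<25]
    if r: obs.append((n,c,np.array(r[0]["uv"])))
grab_frame("scene");grab_frame("top")
for n,s,t in(("drill_case",(320,274),(302,267)),("rack_hinge",(331,285),(290,288)),("rack_bar",(336,274),(286,294)),("lid_hinge",(318,233),(316,240)),("lid_edge",(319,172),(332,213))):
    sp(n,"scene",s);sp(n,"top",t)
def loc(n,p):
    return {"drill_case":np.zeros(3),"rack_hinge":rackpt(p[3],0,0,0),"rack_bar":rackpt(p[3],.062,.009,0),"lid_hinge":lidpt(p[4],0,0,0),"lid_edge":lidpt(p[4],.13,.02,0)}[n]
def f(p):
    r=[proj(c,world(p,loc(n,p)))[0]-uv for n,c,uv in obs]
    # hand-read: hinge ends in top
    for y,uv in((.1,(277,224)),(-.1,(361,263))): r.append(proj("top",world(p,[.065,y,.036]))[0]-uv)
    return np.concatenate(r+[[(p[3]-1.55)*20,(p[4]-1.82)*20]])
p0=[*atz("top",(302,267),0)[:2],-.43,1.55,1.82]
s=least_squares(f,p0,loss="soft_l1",f_scale=2);p=s.x;print(p.round(4),s.fun.round(1)); np.save("p.npy",p)
L=[[[sx*.065,y,z] for sx,y in((-1,-.1),(1,-.1),(1,.1),(-1,.1),(-1,-.1))] for z in(0,.036)]
L.append([rackpt(p[3],u,0,y) for u,y in((0,-.092),(.101,-.092),(.101,.092),(0,.092),(0,-.092))])
L.append([lidpt(p[4],u,.02,y) for u,y in((0,-.1),(.13,-.1),(.13,.1),(0,.1),(0,-.1))])
out=[]
for c,(x0,y0) in(("scene",(215,150)),("top",(210,170))):
    im=cv2.resize(grab_frame(c)[y0:y0+170,x0:x0+230],None,fx=3,fy=3)[:,:600].copy() if 0 else cv2.resize(grab_frame(c)[y0:y0+180,x0:x0+200],None,fx=2,fy=2)
    for l,col in zip(L,((0,255,0),(255,255,0),(255,0,255),(0,255,255))):
        cv2.polylines(im,[np.round((proj(c,world(p,l))-[x0,y0]+.5)*2).astype(int)],False,col,1)
    out.append(im)
save(np.hstack(out),"c1.png")
for n in("marker_black","offcut","screwdriver_black","pliers_red"):
    n={"offcut":"offcut_1"}.get(n,n)
    print(n,[(round(d["score"],2),atz("top",d["uv"],0).round(3)[:2].tolist()) for d in spot_point(n,"top")][:4])
E
```

```text
[ 0.4935 -0.0856 -0.5477  1.6077  1.7133] [ 3.1  1.1  1.4  0.1  1.  -0.5  0.8 -3.1  0.9 -2.6 -1.6  0.2 -3.1  1.5
 -0.7  2.4  1.2 -0.7  0.  -0.5 -1.1 -7.  -3.5  0.7  1.2 -2.1]
marker_black [(0.85, [0.402, -0.034])]
offcut_1 [(0.83, [0.559, -0.289]), (0.79, [0.561, 0.07])]
screwdriver_black [(0.93, [0.445, -0.239])]
pliers_red [(0.72, [0.498, -0.086]), (0.58, [0.452, -0.333])]
```

View pics/c1.png

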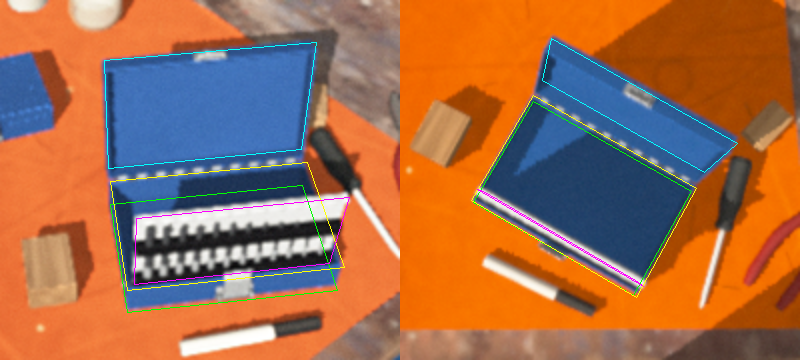

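The crop confirms it: this is the large open case with the bit rack, and the overlay fits to a few mm (case at (0.494,-0.086), yaw -0.548). I'll approach with the fingers shut to a point in front of the rack.

Request:
arm_command([
  {"tx": -0.09, "ty": 0.12, "tz": 0.01},
  {"tx": -0.18, "ty": 0.24, "tz": 0.02},
  {"tx": -0.27, "ty": 0.36, "tz": 0.03},
  {"tx": -0.36, "ty": 0.47, "tz": 0.04},
  {"tx": -0.45, "ty": 0.59, "tz": 0.05},
  {"tx": -0.54, "ty": 0.71, "tz": 0.06},
  {"tx": -0.63, "ty": 0.83, "tz": 0.07},
  {"tx": -0.715, "ty": 0.94, "tz": 0.074},
], claw=0)

```text
invalid input
```

Request:
arm_command([
  {"tx": -0.09, "ty": 0.12, "tz": 0.01, "twist": 0.04},
  {"tx": -0.18, "ty": 0.24, "tz": 0.02, "twist": 0.08},
  {"tx": -0.27, "ty": 0.36, "tz": 0.03, "twist": 0.12},
  {"tx": -0.36, "ty": 0.47, "tz": 0.04, "twist": 0.16},
  {"tx": -0.45, "ty": 0.59, "tz": 0.05, "twist": 0.2},
  {"tx": -0.54, "ty": 0.71, "tz": 0.06, "twist": 0.24},
  {"tx": -0.63, "ty": 0.83, "tz": 0.07, "twist": 0.28},
  {"tx": -0.715, "ty": 0.94, "tz": 0.074, "twist": 0.313},
])

```text
t: 2.17
eef_pos: [0.3464, -0.3274, 0.2082]
ee_rot: [3.141, 0.0, 2.622]
force: [1.0, -0.1, 0.2]
width: 0.0878
gripper_force: 0.0
```

Request:
arm_command([
  {"tx": 0.05, "ty": 0.14, "tz": 0.01},
  {"tx": 0.1, "ty": 0.28, "tz": 0.02},
  {"tx": 0.15, "ty": 0.42, "tz": 0.03},
  {"tx": 0.2, "ty": 0.56, "tz": 0.04},
  {"tx": 0.25, "ty": 0.7, "tz": 0.05},
  {"tx": 0.3, "ty": 0.84, "tz": 0.06},
  {"tx": 0.37, "ty": 0.98, "tz": 0.07},
  {"tx": 0.37, "ty": 0.98, "tz": 0.07},
], claw=0.0, grip_force=20)

```text
invalid input
```

Request:
arm_command([
  {"tx": 0.05, "ty": 0.14, "tz": 0.01},
  {"tx": 0.1, "ty": 0.28, "tz": 0.02},
  {"tx": 0.15, "ty": 0.42, "tz": 0.03},
  {"tx": 0.2, "ty": 0.56, "tz": 0.04},
  {"tx": 0.25, "ty": 0.7, "tz": 0.05},
  {"tx": 0.3, "ty": 0.84, "tz": 0.06},
  {"tx": 0.37, "ty": 0.98, "tz": 0.07},
  {"tx": 0.37, "ty": 0.98, "tz": 0.07},
], claw=0.01)

```text
invalid input
```

All the refused calls lacked "twist", so I'll include it in every row.

Request:
arm_command([
  {"tx": 0.05, "ty": 0.14, "tz": 0.01, "twist": 0},
  {"tx": 0.1, "ty": 0.28, "tz": 0.02, "twist": 0},
  {"tx": 0.15, "ty": 0.42, "tz": 0.03, "twist": 0},
  {"tx": 0.2, "ty": 0.56, "tz": 0.04, "twist": 0},
  {"tx": 0.25, "ty": 0.7, "tz": 0.05, "twist": 0},
  {"tx": 0.3, "ty": 0.84, "tz": 0.06, "twist": 0},
  {"tx": 0.37, "ty": 0.98, "tz": 0.07, "twist": 0},
  {"tx": 0.37, "ty": 0.98, "tz": 0.07, "twist": 0},
], claw=0)

```text
t: 2.83
eef_pos: [0.3872, -0.065, 0.1911]
ee_rot: [3.14, 0.001, 2.634]
force: [-0.4, -0.7, 0.2]
width: 0.0397
gripper_force: 0.0
```

```bash
cat >> h.py <<'E'
def loc():
    s=get_state();p=np.load("p.npy");R,t=frame(p);e=np.array(s["eef_pos"])
    print("t",s["t"],"local mm",((e-t)@R*1000).round(1),"yaw err deg",np.degrees((s["ee_rot"][2]-p[2]-np.pi+np.pi)%(2*np.pi)-np.pi).round(2),"F",(np.array(s["force"])@R).round(1),"w",s["width"])
E
python3 -c "from h import *;loc()"
```

```text
t 2.8333 local mm [-101.6  -37.8  191.1] yaw err deg 2.31 F [ 0.  -0.8  0.2] w 0.039674682584324036
```

Request:
arm_command([
  {"tx": -0.02, "ty": 0.05, "tz": 0, "twist": 0.013},
  {"tx": -0.04, "ty": 0.1, "tz": 0.05, "twist": 0.013},
  {"tx": -0.04, "ty": 0.15, "tz": 0.12, "twist": 0.013},
  {"tx": -0.04, "ty": 0.15, "tz": 0.2, "twist": 0.013},
  {"tx": -0.04, "ty": 0.15, "tz": 0.28, "twist": 0.013},
  {"tx": -0.04, "ty": 0.15, "tz": 0.36, "twist": 0.013},
  {"tx": -0.04, "ty": 0.15, "tz": 0.42, "twist": 0.013},
  {"tx": -0.04, "ty": 0.15, "tz": 0.42, "twist": 0.013},
])

```text
t: 3.5
eef_pos: [0.4116, -0.0431, 0.0835]
ee_rot: [-3.138, -0.003, 2.586]
force: [0.1, -0.1, 0.5]
width: 0.0006
gripper_force: 0.0
```

```bash
python3 - <<'E'
from h import *
loc()
p=np.load("p.npy");a=p[3]
# plan: lower front edge of finger follows bar face
for a in (1.5,1.3,1.1,.9,.7,.5,.3,.1,0):
    q=rackpt(a,.062,.009,0)*1000; back=9.5*min(1,max(0,(a-.1)/.8)); print(a,"TCP x,z",(q[0]-back).round(),q[2].round())
save(cv2.resize(grab_frame("scene")[140:340,200:420],None,fx=2,fy=2),"s2.png")
E
```

```text
t 3.5 local mm [-92.1  -6.3  83.5] yaw err deg -0.43 F [0.1 0.  0.5] w 0.0006219404554219577
1.5 TCP x,z -64.0 85.0
1.3 TCP x,z -52.0 85.0
1.1 TCP x,z -39.0 82.0
0.9 TCP x,z -28.0 77.0
0.7 TCP x,z -16.0 70.0
0.5 TCP x,z -5.0 61.0
0.3 TCP x,z 4.0 50.0
0.1 TCP x,z 11.0 38.0
0 TCP x,z 12.0 32.0
```

View pics/s2.png

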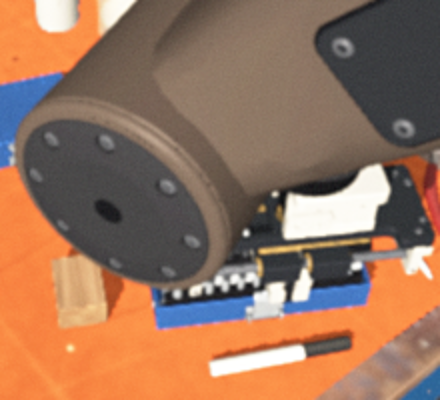

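The arm hides much of the view. The fingers are at about (300,265) in the crop, above the catch and in front of the rack. I'll start pushing.

Request:
arm_command([
  {"tx": -0.05, "ty": 0, "tz": 0, "twist": 0},
  {"tx": -0.09, "ty": 0, "tz": 0, "twist": 0},
  {"tx": -0.12, "ty": 0, "tz": 0, "twist": 0},
  {"tx": -0.15, "ty": 0, "tz": 0, "twist": 0},
  {"tx": -0.18, "ty": 0, "tz": 0, "twist": 0},
  {"tx": -0.21, "ty": 0, "tz": 0.01, "twist": 0},
  {"tx": -0.24, "ty": 0, "tz": 0.02, "twist": 0},
  {"tx": -0.26, "ty": 0, "tz": 0.03, "twist": 0},
])

```text
t: 4.22
eef_pos: [0.4699, -0.0772, 0.0782]
ee_rot: [3.141, 0.001, 2.587]
force: [-0.4, 2.1, 1.8]
width: -0.0001
gripper_force: 0.8
```

```bash
python3 -c "from h import *;loc()"
```

```text
t 4.2167 local mm [-24.6  -5.2  78.2] yaw err deg -0.4 F [-1.4  1.6  1.8] w -6.15768281416801e-05
```

Request:
arm_command([
  {"tx": -0.03, "ty": 0, "tz": 0.02, "twist": 0},
  {"tx": -0.055, "ty": 0, "tz": 0.045, "twist": 0},
  {"tx": -0.08, "ty": 0, "tz": 0.07, "twist": 0},
  {"tx": -0.1, "ty": 0, "tz": 0.09, "twist": 0},
  {"tx": -0.12, "ty": 0, "tz": 0.115, "twist": 0},
  {"tx": -0.135, "ty": 0, "tz": 0.14, "twist": 0},
  {"tx": -0.145, "ty": 0, "tz": 0.16, "twist": 0},
  {"tx": -0.15, "ty": 0, "tz": 0.18, "twist": 0},
])

```text
t: 4.88
eef_pos: [0.5006, -0.0968, 0.0325]
ee_rot: [-3.141, -0.0, 2.587]
force: [-0.6, 0.1, 1.0]
width: 0.0004
gripper_force: 0.4
```

```bash
python3 -c "from h import *;loc()"
```

```text
t 4.8833 local mm [11.9 -5.9 32.5] yaw err deg -0.41 F [-0.6 -0.2  1. ] w 0.0003639819877558318
```

Request:
arm_command([
  {"tx": 0, "ty": 0, "tz": 0.004, "twist": 0},
  {"tx": 0, "ty": 0, "tz": 0.008, "twist": 0},
  {"tx": 0, "ty": 0, "tz": 0.012, "twist": 0},
  {"tx": 0, "ty": 0, "tz": 0.016, "twist": 0},
  {"tx": 0, "ty": 0, "tz": 0.02, "twist": 0},
  {"tx": 0, "ty": 0, "tz": 0.02, "twist": 0},
  {"tx": 0, "ty": 0, "tz": 0.02, "twist": 0},
  {"tx": 0, "ty": 0, "tz": 0.02, "twist": 0},
])

```text
t: 5.55
eef_pos: [0.5009, -0.0968, 0.0316]
ee_rot: [3.141, 0.002, 2.589]
force: [-14.0, 2.4, 41.5]
width: 0.0002
gripper_force: 20.8
```

```bash
python3 -c "from h import *;loc()"
```

```text
t 5.55 local mm [12.1 -5.8 31.6] yaw err deg -0.3 F [-13.2  -5.2  41.5] w 0.0001984462020190489
```

The rack sits on its stop: bar height 31.6 mm, 41 N. Lift off.

Request:
arm_command([
  {"tx": 0, "ty": 0, "tz": -0.06, "twist": 0},
  {"tx": 0, "ty": 0, "tz": -0.18, "twist": 0},
  {"tx": 0, "ty": 0, "tz": -0.3, "twist": 0},
  {"tx": 0, "ty": 0, "tz": -0.42, "twist": 0},
  {"tx": 0, "ty": 0, "tz": -0.54, "twist": 0},
  {"tx": 0, "ty": 0, "tz": -0.66, "twist": 0},
  {"tx": 0, "ty": 0, "tz": -0.76, "twist": 0},
  {"tx": 0, "ty": 0, "tz": -0.8, "twist": 0},
])

```text
t: 6.22
eef_pos: [0.5022, -0.0965, 0.2323]
ee_rot: [3.138, 0.005, 2.588]
force: [1.0, 0.2, 0.9]
width: 0.0003
gripper_force: 0.0
```

Request:
arm_command([
  {"tx": -0.08, "ty": 0, "tz": 0, "twist": 0},
  {"tx": -0.18, "ty": 0, "tz": 0, "twist": 0},
  {"tx": -0.28, "ty": 0, "tz": 0, "twist": 0},
  {"tx": -0.38, "ty": 0, "tz": 0, "twist": 0},
  {"tx": -0.48, "ty": 0, "tz": 0, "twist": 0},
  {"tx": -0.58, "ty": 0, "tz": 0, "twist": 0},
  {"tx": -0.66, "ty": 0, "tz": 0, "twist": 0},
  {"tx": -0.68, "ty": 0, "tz": 0, "twist": 0},
])

```text
t: 6.88
eef_pos: [0.6468, -0.1874, 0.2262]
ee_rot: [-3.14, -0.001, 2.586]
force: [0.0, -0.2, -0.3]
width: 0.0003
gripper_force: 0.0
```

```bash
python3 - <<'E'
from h import *
loc()
save(np.hstack([cv2.resize(grab_frame("scene")[130:340,200:400],None,fx=2,fy=2),cv2.resize(grab_frame("top")[150:360,210:410],None,fx=2,fy=2)]),"s3.png")
E
```

```text
t 6.8833 local mm [183.9  -7.1 226.2] yaw err deg -0.45 F [ 0.1 -0.1 -0.3] w 0.00033957607612678875
```

View pics/s3.png

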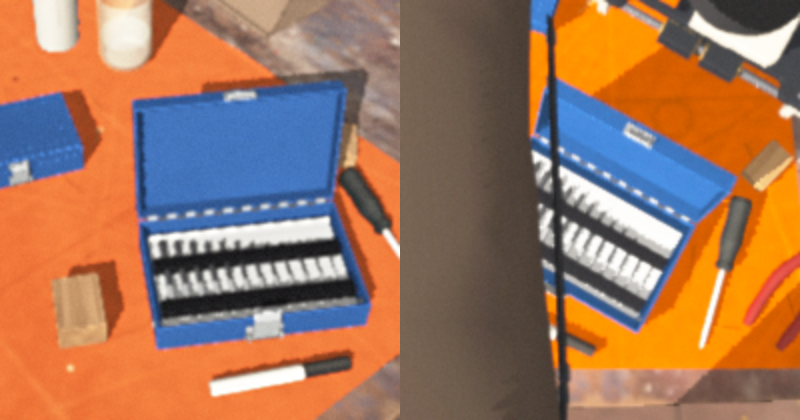

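The rack now lies flat at crop (250,265), the lid is still open, and the surrounding tools haven't moved. The gripper is behind the lid, so I'll descend there and then swing the lid.

Request:
arm_command([
  {"tx": 0, "ty": 0.01, "tz": 0.08, "twist": 0},
  {"tx": 0, "ty": 0.02, "tz": 0.18, "twist": 0},
  {"tx": 0, "ty": 0.03, "tz": 0.28, "twist": 0},
  {"tx": 0, "ty": 0.03, "tz": 0.32, "twist": 0},
  {"tx": 0.06, "ty": 0.03, "tz": 0.32, "twist": 0},
  {"tx": 0.12, "ty": 0.03, "tz": 0.32, "twist": 0},
  {"tx": 0.18, "ty": 0.03, "tz": 0.32, "twist": 0},
  {"tx": 0.2, "ty": 0.03, "tz": 0.32, "twist": 0},
])

```text
t: 7.65
eef_pos: [0.6048, -0.1523, 0.1491]
ee_rot: [3.141, -0.0, 2.588]
force: [-0.3, 0.7, 0.9]
width: 0.0004
gripper_force: 0.0
```

```bash
python3 -c "from h import *;loc()"
```

```text
t 7.65 local mm [129.7   1.  149.1] yaw err deg -0.36 F [-0.6  0.5  0.9] w 0.00040060181345977827
```

Request:
arm_command([
  {"tx": 0.06, "ty": 0, "tz": 0, "twist": 0},
  {"tx": 0.12, "ty": 0, "tz": 0, "twist": 0},
  {"tx": 0.18, "ty": 0, "tz": -0.005, "twist": 0},
  {"tx": 0.23, "ty": 0, "tz": -0.01, "twist": 0},
  {"tx": 0.28, "ty": 0, "tz": -0.01, "twist": 0},
  {"tx": 0.33, "ty": 0, "tz": 0, "twist": 0},
  {"tx": 0.37, "ty": 0, "tz": 0.01, "twist": 0},
  {"tx": 0.41, "ty": 0, "tz": 0.025, "twist": 0},
])

```text
t: 8.32
eef_pos: [0.5191, -0.0991, 0.1426]
ee_rot: [3.141, 0.001, 2.587]
force: [1.1, -1.5, 0.9]
width: 0.0005
gripper_force: 0.8
```

```bash
python3 -c "from h import *;loc()"
```

```text
t 8.3167 local mm [ 28.8   1.8 142.6] yaw err deg -0.37 F [ 1.7 -0.8  0.9] w 0.0004998982457578815
```

Request:
arm_command([
  {"tx": 0.04, "ty": 0, "tz": 0.02, "twist": 0},
  {"tx": 0.085, "ty": 0, "tz": 0.045, "twist": 0},
  {"tx": 0.125, "ty": 0, "tz": 0.07, "twist": 0},
  {"tx": 0.16, "ty": 0, "tz": 0.105, "twist": 0},
  {"tx": 0.196, "ty": 0, "tz": 0.14, "twist": 0},
  {"tx": 0.23, "ty": 0, "tz": 0.18, "twist": 0},
  {"tx": 0.26, "ty": 0, "tz": 0.22, "twist": 0},
  {"tx": 0.285, "ty": 0, "tz": 0.26, "twist": 0},
])

```text
t: 8.98
eef_pos: [0.458, -0.0614, 0.0766]
ee_rot: [3.141, -0.0, 2.587]
force: [0.6, 0.3, 0.5]
width: 0.0
gripper_force: 0.2
```

```bash
python3 -c "from h import *;loc()"
```

```text
t 8.9833 local mm [-42.9   2.2  76.6] yaw err deg -0.39 F [0.3 0.5 0.5] w 4.8687982269348e-05
```

Request:
arm_command([
  {"tx": 0.005, "ty": 0, "tz": 0.02, "twist": 0},
  {"tx": 0.01, "ty": 0, "tz": 0.035, "twist": 0},
  {"tx": 0.01, "ty": 0, "tz": 0.05, "twist": 0},
  {"tx": 0.01, "ty": 0, "tz": 0.06, "twist": 0},
  {"tx": 0.01, "ty": 0, "tz": 0.07, "twist": 0},
  {"tx": 0.01, "ty": 0, "tz": 0.08, "twist": 0},
  {"tx": 0.01, "ty": 0, "tz": 0.088, "twist": 0},
  {"tx": 0.01, "ty": 0, "tz": 0.088, "twist": 0},
])

```text
t: 9.65
eef_pos: [0.457, -0.0605, 0.0561]
ee_rot: [-3.141, 0.0, 2.587]
force: [-5.5, 2.4, 15.8]
width: 0.0002
gripper_force: 8.0
```

```bash
python3 -c "from h import *;loc()"
```

```text
t 9.65 local mm [-44.2   2.4  56.1] yaw err deg -0.37 F [-5.9 -0.9 15.8] w 0.00021591114839278387
```

Request:
arm_command([
  {"tx": 0, "ty": 0, "tz": 0.004, "twist": 0},
  {"tx": 0, "ty": 0, "tz": 0.006, "twist": 0},
  {"tx": 0, "ty": 0, "tz": 0.006, "twist": 0},
  {"tx": 0, "ty": 0, "tz": 0, "twist": 0},
  {"tx": 0, "ty": 0, "tz": -0.08, "twist": 0},
  {"tx": 0, "ty": 0, "tz": -0.2, "twist": 0},
  {"tx": 0, "ty": 0, "tz": -0.35, "twist": 0},
  {"tx": 0, "ty": 0, "tz": -0.48, "twist": 0},
])

```text
t: 10.32
eef_pos: [0.4567, -0.0608, 0.1768]
ee_rot: [-3.141, 0.0, 2.587]
force: [1.4, 0.1, -0.3]
width: 0.0006
gripper_force: 0.0
```

Request:
arm_command([
  {"tx": 0, "ty": -0.1, "tz": 0, "twist": 0},
  {"tx": 0, "ty": -0.2, "tz": -0.1, "twist": 0},
  {"tx": 0, "ty": -0.34, "tz": -0.1, "twist": 0},
  {"tx": 0, "ty": -0.48, "tz": -0.1, "twist": 0},
  {"tx": 0, "ty": -0.62, "tz": -0.1, "twist": 0},
  {"tx": 0, "ty": -0.76, "tz": -0.1, "twist": 0},
  {"tx": 0, "ty": -0.9, "tz": -0.1, "twist": 0},
  {"tx": 0, "ty": -0.95, "tz": -0.1, "twist": 0},
])

```text
t: 10.98
eef_pos: [0.3296, -0.2646, 0.2]
ee_rot: [-3.141, -0.0, 2.585]
force: [-0.0, 1.0, 0.1]
width: 0.0001
gripper_force: 0.0
```

```bash
python3 - <<'E'
from h import *
loc()
save(np.hstack([cv2.resize(grab_frame("scene")[130:340,200:400],None,fx=2,fy=2),cv2.resize(grab_frame("top")[150:360,210:410],None,fx=2,fy=2)]),"s4.png")
E
```

```text
t 10.9833 local mm [ -46.8 -238.2  200. ] yaw err deg -0.49 F [-0.5  0.9  0.1] w 0.00011500300794320525
```

View pics/s4.png

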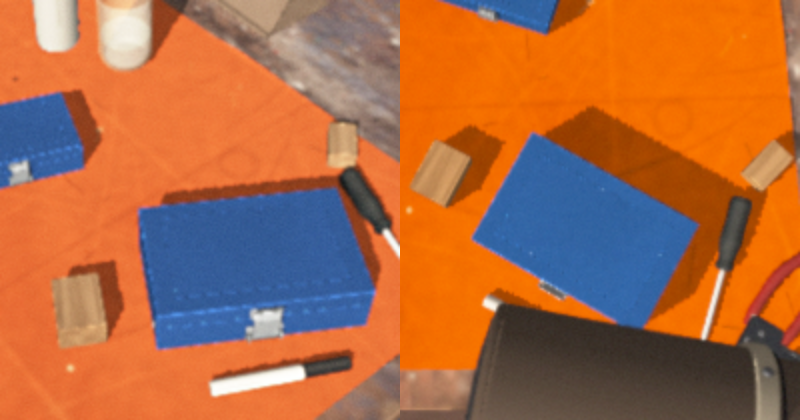

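The lid is fully shut with the catch upright at crop (265,322). The blocks, marker and screwdriver are in place. Handing in.

```bash
python3 -c "from station import *;print(job_done())"
```

```text
the job is handed in; nothing more can be done
None
```

I handed the job in at about 11 s: the rack is flat, the lid is shut past the catch (pressed to 56 mm), and the arm is clear. The last pictures show the marker, screwdriver and both blocks where they lay (pliers partly hidden by the arm); no verdict was returned.

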